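Press the snap lid shut all round

ROBOT

A 6-joint arm with a two-finger parallel gripper is mounted at the origin on a cart in front of the work surface, level with it; the furniture and walls round the work are solid. World frame = base frame: x ahead of the robot, y to its left, z up, the work surface at z = 0. Lengths are in m, angles in rad, forces in N, time in s.
With the tool pointing down it reaches from about 0.275 to 0.75 m from the base axis. Payload 10.2 kg.
Tool frame: the origin (TCP) lies at the very end of the fingers, on their centre line; the grasp point (between the pads) lies 19 mm behind it; z points along the fingers, y is the line along which they close (so a half turn about z gives the same grasp; the last joint's range is limited). The gripper opens to 85 mm and grips with 20 to 120 N. Pads are 22 mm wide; open, the fingers measure 114 mm over their backs; the gripper's body (76 mm by 85 mm) begins 54 mm behind the grasp point. The pads swing forward as they close: fully open they stand 13 mm farther back than shut.
Start: joints at [1.06, 0.313, 1.498, -0, 1.331, -0.223], TCP at [0.149, 0.503, 0.231] pointing down, gripper open.
Joint ranges: [-2.94, 2.94], [-0.97, 2.17], [0.19, 2.56], [-1.23, 4.37], [0.02, 3.11], [-2.88, 2.88]. Speed limits (rad/s): [2.39, 2.39, 3.01, 3.14, 3.14, 3.14].

INTERFACE

Orientations are given as a 3x3 rotation matrix whose columns are the frame's x, y, z axes.
In Python, from station import robot gives the robot as it stands. The module is installed in compiled form; this text tells all that it offers. Calls block until the motion is done:
- robot.reach(position, orientation): joint-space move of the TCP to a pose.
- robot.movel(position, rotation=None, speed=0.15, max_force=None): straight line of the TCP; rotation=None keeps the orientation; speed is the mean speed in m/s. With max_force (N) it stops when the force on the tool has changed by that much, and returns True; else False.
- robot.move_joints(angles): joint-space move.
- robot.set_gripper(opening): opening from 0.0 (shut) to 1.0 (fully open); the grip force is fixed at half the most; returns when the fingers have stopped.
- robot.dwell(seconds).
- robot.inverse_kinematics(position, orientation): joint angles nearest the present ones, or None.
- robot.capture(name): name is "scene" or "side" or "wrist"; returns a dict with "image" (400x640x3 uint8, red, green, blue), "fov_y" (degrees; the focal length in pixels is half the picture's height over the tangent of half this angle, whatever the lens; pixels are square), "cx", "cy" (the principal point, pixels), "rvec" (rotation vector, rad) and "tvec" (3), from world to camera coordinates, as OpenCV has them; the wrist camera has in their place "hand_eye" (4x4, takes a point from camera to tool coordinates, whose origin is the TCP and whose axes are the flange's). Camera axes: x right, y down, z forward; pixel columns grow to the right and rows downward; lengths in m; the calibration is good to about 2 mm. A picture is of the moment at which its call begins: read the wrist's pose just before it. There is no depth.
A pose or a line that the arm cannot do raises robot.Unreachable and nothing moves.
- robot.sign_off(): hands the job in; it is judged then, once.
Readings, each from a call of its own:
- robot.current_clock(): time.
- robot.current_joint_positions(): joint angles.
- robot.current_dq(): joint speeds.
- robot.current_tau(): joint torques, N m.
- robot.current_position(): TCP position.
- robot.current_tcp_rot(): TCP orientation.
- robot.current_contact_force(): force on the tool from outside, world axes, zero at the start.
- robot.current_wrist_torque(): the same for the moment, N m.
- robot.current_opening(): opening from 0.0 (shut) to 1.0 (fully open).
- robot.current_grasp_force(): force on a finger pad.
Only numpy, scipy, OpenCV 4.12 (cv2) and the standard library are available. Lean on these libraries where they do the work, as an engineer would, in place of code of your own. Each camera call takes 0.05 s, during which the arm holds its last target. There are 200 camera calls.

TASK

The blue lid has been laid on the white storage box, but the four sections of its rim still stand up, with a red line showing under each. With the fingertips, press down on the rim section by section until all four sides have clicked shut, then move clear. Only press: do not lift the box, push it along or lean hard on it, and leave the things around it where they are.

Things in the scene. Friction and masses are not known exactly. Their poses are not given: they have to be found in the camera images.
- snap_box: white plastic storage box with a blue snap-fit lid, loose on the counter, about 0.7 kg; footprint 102 (its x) by 152 (its y) mm with the lid. Origin: centre of its underside; z up. The lid's rectangular centre (with a paper label) is recessed, its surface 60 mm above the origin; the four lid corners are fixed, 64 mm above the origin. Along each of the four sides runs a separate springy rim section.
- rim_front_top (a point): middle of the flat upper face of the long blue rim section on the box's -x side; the face is about 18 mm wide and 106 mm long, along the box's y axis. 76 mm above the box's underside while raised, 68 mm when shut. Moves with the section; same axes as the box.
- rim_front (a joint): travel of the front rim section, straight down: 0 = raised (a red line on the box wall shows below its skirt), 0.008 m = clicked shut (red line hidden). A snap spring: pushing takes about 6 N at first, less as it goes down; past half travel (4 mm) it snaps shut by itself and stays, before that it springs back up.
- rim_back_top (a point): middle of the flat upper face of the long blue rim section on the box's +x side; the face is about 18 mm wide and 106 mm long, along the box's y axis. 76 mm above the box's underside while raised, 68 mm when shut. Moves with the section; same axes as the box.
- rim_back (a joint): travel of the back rim section, straight down: 0 = raised (a red line on the box wall shows below its skirt), 0.008 m = clicked shut (red line hidden). A snap spring: pushing takes about 6 N at first, less as it goes down; past half travel (4 mm) it snaps shut by itself and stays, before that it springs back up.
- rim_left_top (a point): middle of the flat upper face of the short blue rim section on the box's +y side; the face is about 18 mm wide and 56 mm long, along the box's x axis. 76 mm above the box's underside while raised, 68 mm when shut. Moves with the section; same axes as the box.
- rim_left (a joint): travel of the left rim section, straight down: 0 = raised (a red line on the box wall shows below its skirt), 0.008 m = clicked shut (red line hidden). A snap spring: pushing takes about 6 N at first, less as it goes down; past half travel (4 mm) it snaps shut by itself and stays, before that it springs back up.
- rim_right_top (a point): middle of the flat upper face of the short blue rim section on the box's -y side; the face is about 18 mm wide and 56 mm long, along the box's x axis. 76 mm above the box's underside while raised, 68 mm when shut. Moves with the section; same axes as the box.
- rim_right (a joint): travel of the right rim section, straight down: 0 = raised (a red line on the box wall shows below its skirt), 0.008 m = clicked shut (red line hidden). A snap spring: pushing takes about 6 N at first, less as it goes down; past half travel (4 mm) it snaps shut by itself and stays, before that it springs back up.
- coin_roll_mid (a point): grey-blue paper-wrapped roll of coins standing on end beside the box, 26 mm across, 50 high mm; about the middle of the thing; loose, to be left alone
- eraser_b_mid (a point): pink and white eraser lying beside the box, 20x44x12 mm; about the middle of the thing; loose, to be left alone
- mug_mid (a point): white mug with a handle, 82x114, 91 high mm; about the middle of the thing; loose, to be left alone
- stamp_mid (a point): rubber stamp with a red ball knob, standing, 27 across, 76 high mm; about the middle of the thing; loose, to be left alone
- calculator_mid (a point): desk calculator lying flat, 147x103x19 mm; about the middle of the thing; loose, to be left alone

How it is judged:
At the end, for the whole second after the job is handed in: All four rim sections are shut (joints above 6.5 mm of 8), and the box stands level and still within 30 mm of where it stood (value of joint each of rim_front, rim_back, rim_left, rim_right above 0.0065 m and distance of snap_box from where it was at the start of the episode below 0.03 m and angle between snap_box's own z axis and vertical below 0.05 rad and linear speed of snap_box below 0.01 m/s); the robot touches nothing.
It fails at once if the box is lifted, tipped or pushed more than 30 mm along (distance of snap_box from where it was at the start of the episode above 0.03 m or height (world z) of snap_box above 0.01 m or angle between snap_box's own z axis and vertical above 0.15 rad).
It fails at once if the robot leans on the box with more than 80 N (contact force between the arm and snap_box above 80 N).
It fails at once if the fingers press on the box with more than 80 N (contact force between the fingers and snap_box above 80 N).
It fails at once if one of the things around the box is moved more than 25 mm (distance of any of coin_roll_mid, eraser_b_mid, mug_mid, stamp_mid, calculator_mid from where it was at the start of the episode above 0.025 m).
It also fails if it takes over 48 s, if anything falls off the work surface, if the arm or the gripper's body presses on something with over 40 N, if the wrist force passes 120 N, or if a joint passes its speed limit or range.

## Working session

There is one attempt and no reset: what is moved stays moved. The work goes in short steps, each a Python script; the robot and the scene stay as the last script left them, time stands still between calls to the robot, and variables do not carry over. Pictures are saved under pics/ and viewed, at most 10 in all, crops included, and the job is handed in when it is done.

```bash
mkdir -p pics
cat > h.py <<'E'
import numpy as np, cv2
from station import robot
def save(n,c): cv2.imwrite(f'pics/{n}.png',c['image'][:,:,::-1])
def ray(c,u,v):
    f=200/np.tan(np.radians(c['fov_y'])/2)
    R=cv2.Rodrigues(np.array(c['rvec'],float))[0]; t=np.array(c['tvec'],float).ravel()
    d=R.T@np.array([(u-c['cx'])/f,(v-c['cy'])/f,1.]); return -R.T@t,d
def onz(c,u,v,z):
    o,d=ray(c,u,v); return o+d*(z-o[2])/d[2]
def proj(c,P):
    f=200/np.tan(np.radians(c['fov_y'])/2)
    K=np.array([[f,0,c['cx']],[0,f,c['cy']],[0,0,1]])
    return cv2.projectPoints(np.array(P,float).reshape(-1,3),np.array(c['rvec'],float),np.array(c['tvec'],float),K,None)[0].reshape(-1,2)
E
python3 - <<'E'
from h import *
import pickle
for n in('scene','side'):
    c=robot.capture(n); save(n,c); pickle.dump(c,open(n+'.pkl','wb')); o,d=ray(c,320,200); print(n,c['fov_y'],c['cx'],c['cy'],o,d)
print(robot.current_clock())
E
```

```text
scene 52.55196767458479 322.73663842571386 203.62926980899417 [-0.1333047  -0.45320447  0.53443122] [ 0.75878111  0.38452018 -0.52585299]
side 51.78949473682805 323.2967084750891 198.4785792612623 [ 0.53567972 -0.95436026  0.39489857] [-0.02513659  0.93383845 -0.35691956]
0.1
```

View pics/scene.png

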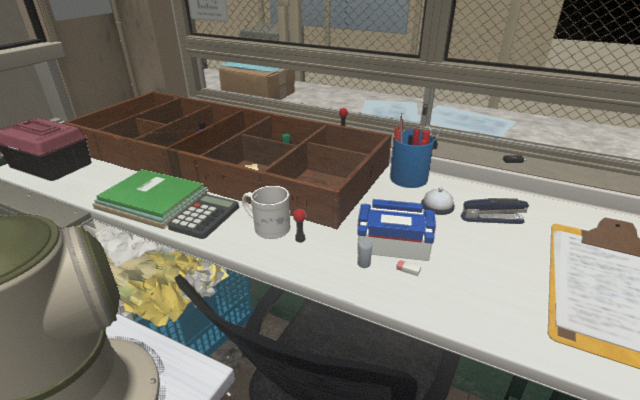

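View pics/side.png

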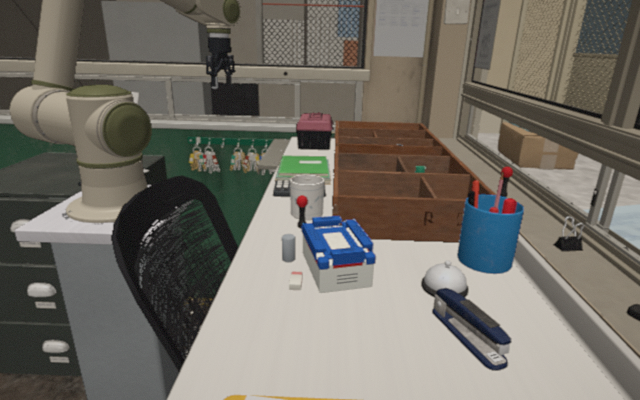

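The scene view shows the box at about (397,228), with the lid label at (398,220), the coin roll at (364,252), the eraser at (408,267) and the stamp at (300,225). The side view shows the box at (337,252) and the label at (338,241). I'll get a coarse fix from these, then look from above with the wrist camera.

Run:
```python
from h import *
import pickle
s=pickle.load(open('scene.pkl','rb')); d=pickle.load(open('side.pkl','rb'))
a=onz(s,398,220,.06); b=onz(d,338,241,.06); print(a,b)
for n,p in dict(coin=(364,253),eraser=(408,267),stamp=(300,225),mug=(270,212),bell=(438,200),cup=(412,160)).items(): print(n,onz(s,*p,.02 if n!='eraser' else .01))
p=(a+b)/2
R=robot.current_tcp_rot(); print(R)
robot.reach([p[0]-.06,p[1],.30],np.array([[1,0,0],[0,-1,0],[0,0,-1.]]))
T=robot.current_position(),robot.current_tcp_rot()
c=robot.capture('wrist'); save('wrist',c); pickle.dump((c,T),open('wrist.pkl','wb'))
print(T,c['fov_y'],c['hand_eye'],robot.current_clock(), robot.current_joint_positions())
```

```text
[ 0.55233352 -0.28581145  0.06      ] [ 0.55195459 -0.28295443  0.06      ]
coin [ 0.46820048 -0.24607697  0.02      ]
eraser [ 0.47781093 -0.33440698  0.01      ]
stamp [ 0.49624481 -0.08455307  0.02      ]
mug [0.51100532 0.00273141 0.02      ]
bell [ 0.73490812 -0.33243643  0.02      ]
cup [ 0.92067058 -0.21572558  0.02      ]
[[-9.58872147e-01  2.83837717e-01 -5.96100466e-04]
 [ 2.83838199e-01  9.58871660e-01 -1.00765371e-03]
 [ 2.85573715e-04 -1.13540716e-03 -9.99999315e-01]]
(array([ 0.49244839, -0.28377309,  0.30001969]), array([[ 9.99999272e-01,  1.20270623e-03,  9.86523062e-05],
       [ 1.20269321e-03, -9.99999268e-01,  1.31838375e-04],
       [ 9.88107968e-05, -1.31719631e-04, -9.99999986e-01]])) 66.77183626979429 [[-7.70454287e-04 -9.48138976e-01 -3.17855138e-01  8.18786769e-02]
 [ 9.99999448e-01 -5.03610832e-04 -9.21680254e-04  1.01493830e-04]
 [ 7.13805682e-04 -3.17855673e-01  9.48138841e-01 -1.42184011e-01]
 [ 0.00000000e+00  0.00000000e+00  0.00000000e+00  1.00000000e+00]] 3.175 [-7.28990179e-01  3.74724439e-01  1.23495893e+00  5.61755933e-05
  1.53192980e+00  8.40633187e-01]
```

View pics/wrist.png

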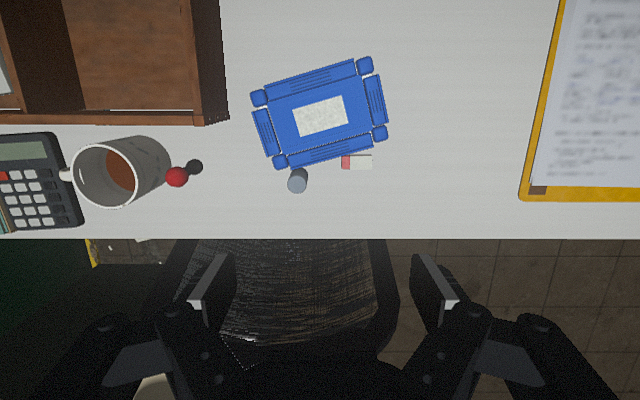

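The wrist view shows the whole box. Its lid spans about (250–388, 56–170), the label is at (320,117), and the coin roll (297,180) and eraser (356,162) stand on the near side. I'll fit the blue lid on the metric plane.

```bash
cat >> h.py <<'E'
def wcam(c,T):
    "turn a wrist capture into a world-calibrated one"
    M=np.eye(4); M[:3,:3]=T[1]; M[:3,3]=T[0]
    W=np.linalg.inv(M@np.array(c['hand_eye']))
    c=dict(c); c['rvec']=cv2.Rodrigues(W[:3,:3])[0]; c['tvec']=W[:3,3]; return c
def fit(c,z):
    h=cv2.cvtColor(c['image'],cv2.COLOR_RGB2HSV)
    m=cv2.inRange(h,(105,120,50),(125,255,255))
    n,l,st,_=cv2.connectedComponentsWithStats(cv2.morphologyEx(m,cv2.MORPH_CLOSE,np.ones((5,5))))
    i=1+np.argmax(st[1:,4]); k=max(cv2.findContours((l==i).astype(np.uint8),0,cv2.CHAIN_APPROX_NONE)[0],key=len)[:,0]
    P=np.array([onz(c,*p,z)[:2] for p in k],np.float32)*1000
    return cv2.minAreaRect(P), st[i]
E
python3 - <<'E'
from h import *
import pickle
c,T=pickle.load(open('wrist.pkl','rb')); c=wcam(c,T)
for z in(.064,.07,.076): print(z,fit(c,z))
h=cv2.cvtColor(c['image'],cv2.COLOR_RGB2HSV); m=cv2.inRange(h,(0,0,150),(179,60,255))
m2=np.zeros_like(m); m2[90:145,285:355]=m[90:145,285:355]
k=max(cv2.findContours(m2,0,2)[0],key=cv2.contourArea)[:,0]
print('label',cv2.minAreaRect(np.array([onz(c,*p,.06)[:2] for p in k],np.float32)*1000))
print('coin top',onz(c,297,175,.05),'eraser',onz(c,356,162,.012),'stamp',onz(c,177,177,.065))
E
```

```text
0.064 (((547.3500366210938, -280.33843994140625), (105.4021987915039, 156.67642211914062), 15.892903327941895), array([ 250,   57,  139,  113, 9592], dtype=int32))
0.07 (((547.7777099609375, -280.3932800292969), (103.73001861572266, 154.1908416748047), 15.892905235290527), array([ 250,   57,  139,  113, 9592], dtype=int32))
0.076 (((548.2054443359375, -280.4481201171875), (102.05794525146484, 151.705322265625), 15.892807006835938), array([ 250,   57,  139,  113, 9592], dtype=int32))
label ((548.1693115234375, -280.097412109375), (34.003047943115234, 61.398189544677734), 15.866715431213379)
coin top [ 0.47122835 -0.24925342  0.05      ] eraser [ 0.48063801 -0.33150948  0.012     ] stamp [ 0.47241704 -0.09621577  0.065     ]
```

The lid fits 102×152 mm at z=0.076 and the label agrees on the centre: (0.548, -0.280), yaw 15.9°. Next I'll press all four rims with the fingers shut, force-limited.

```bash
cat > press.py <<'E'
from h import *
import pickle,sys
C=np.array([.5482,-.2803]); a=np.radians(15.9); ex=np.array([np.cos(a),np.sin(a)]); ey=np.array([-ex[1],ex[0]])
R=np.array([[ex[0],-ey[0],0],[ex[1],-ey[1],0],[0,0,-1]])
robot.set_gripper(0.)
pts=dict(front=C-.042*ex,left=C+.067*ey,back=C+.042*ex,right=C-.067*ey)
robot.reach([*pts['front'],.13],R)
for n,p in pts.items():
    robot.movel([*p,.10],R,speed=.12)
    robot.movel([*p,.080],speed=.05)
    s=robot.movel([*p,.0685],speed=.012,max_force=30)
    print(n,s,robot.current_position().round(4),robot.current_contact_force().round(1),end=' ')
    robot.movel([*p,.10],speed=.06); print(robot.current_clock())
robot.movel([C[0]-.06,C[1],.30],np.array([[1,0,0],[0,-1,0],[0,0,-1.]]),speed=.15)
T=robot.current_position(),robot.current_tcp_rot()
c=robot.capture('wrist'); pickle.dump((c,T),open('wrist2.pkl','wb'))
s=robot.capture('scene'); d=robot.capture('side')
f=lambda c,x,y:cv2.resize(c['image'][y:y+100,x:x+130],None,fx=3,fy=3,interpolation=2)
cv2.imwrite('pics/after.png',np.vstack([np.hstack([f(s,335,185),f(d,275,205)]),np.hstack([f(c,255,70),f(c,235,30)])])[:,:,::-1])
print(fit(wcam(c,T),.07),robot.current_clock())
E
python3 press.py
```

```text
front False [ 0.5078 -0.2918  0.0685] [ 0.5  0.5 -0.3] 7.3917
left False [ 0.5299 -0.2159  0.0685] [1.5 0.1 0.1] 10.5333
back False [ 0.5886 -0.2688  0.0685] [-0.1  0.7  0.3] 13.675
right False [ 0.5666 -0.3448  0.0685] [-0.3  0.7 -0.1] 16.8167
(((548.3970336914062, -280.430908203125), (101.34957122802734, 150.8515625), 15.94866943359375), array([ 253,   52,  138,  114, 9415], dtype=int32)) 18.6083
```

View pics/after.png

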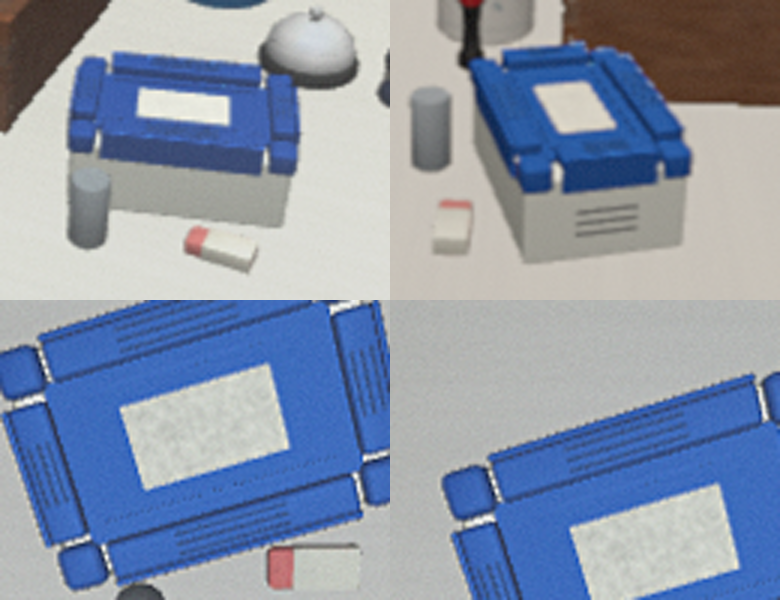

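The red lines on the front and right sides are gone, the box hasn't moved, and the neighbours are undisturbed. The left and back walls are out of view, so I'll probe those two rims lightly: contact at about 68 mm means shut, at about 76 mm raised.

Run:
```python
from h import *
C=np.array([.5482,-.2803]); a=np.radians(15.9); ex=np.array([np.cos(a),np.sin(a)]); ey=np.array([-ex[1],ex[0]])
R=np.array([[ex[0],-ey[0],0],[ex[1],-ey[1],0],[0,0,-1]])
for n,p in dict(left=C+.067*ey,back=C+.042*ex).items():
    robot.movel([*p,.10],R,speed=.15); robot.dwell(.2)
    robot.movel([*p,.080],speed=.05); robot.dwell(.2)
    s=robot.movel([*p,.066],speed=.01,max_force=4)
    print(n,s,robot.current_position().round(4),robot.current_contact_force().round(1))
    robot.movel([*p,.10],speed=.06)
robot.movel([C[0]-.06,C[1],.30],speed=.15); print(robot.current_clock())
```

```text
left True [ 0.5298 -0.2158  0.0681] [-1.   0.7  5.3]
back True [ 0.5886 -0.2688  0.0681] [-0.8 -0.6  5.2]
27.975
```

Both rims make contact at 68.1 mm, so both are shut. Handing in.

```bash
python3 -c "
from station import robot
print(robot.sign_off())"
```

```text
the job is handed in; nothing more can be done
None
```

All four rim sections are shut: the camera showed no red line at the front and right, and light probes met the left and back rims at 68.1 mm. The box stayed within about 1 mm, the arm is clear, and the job was handed in at about 28 s, with no verdict returned.

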